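# Load the bottle into the drying carousel

### The job

Turn the drying carousel until its empty large seat faces the pointer at the front. Then take the narrow-necked bottle from the bench and set it down gently, upright and inside the rim of that seat, without bumping the lamp and its stand. Leave the seat at the pointer, do not touch the pots already drying on the wheel, and do not disturb the other things on the bench.

Things in the scene. Friction and masses are not known exactly. Their poses are not given: they have to be found in the camera images.
- stand: the fixed steel drying stand; origin on the bench under the wheel's axis, z up, x pointing from the pointer to the back. The pointer is a small upright steel tab 30 mm high, 160 mm from the axis on the -x side. Four 12 mm posts at x = 20 and 150 mm, y = -190 and +190 mm carry a wire guard 173 mm above the bench that covers the wheel from x = -65 to +165 mm, y = -195 to +195 mm
- lamp (a point): middle of the lamp's lower front edge, 173 mm above the bench, 65 mm before the axis. The lamp is an aluminium trough along the guard's front, 400 mm wide, 30 mm deep, 40 mm high; its tube hangs 10 mm lower. It overhangs so that an upright gripper finds no room at the loading point: lean the tool back 35 to 40 degrees, fingers pointing in under the lamp
- load_point (a point): the loading point: fixed on the stand, 90 mm in front of the wheel's axis (towards the pointer) and 42 mm above the bench; the seat's centre has to be brought here
- wheel_axis (a point): the wheel's axis at its top face, 42 mm above the bench. The wheel is a plywood disc 290 mm across with five seats and five pegs; it turns without end both ways against light friction (about 1 to 1.5 N at a peg) and stays where it is left
- seat (a point): the empty large round seat of the wheel: centre of its floor, on the wheel's top face. A raised wooden rim 8 mm high and 4 mm thick, 60 mm across inside. Turns with the wheel, 90 mm from its axis
- small_seat (a point): the small empty seat of the wheel, 38 mm across inside: too small for the bottle. Centre of its floor
- peg0 (a point): one of five upright wooden pegs by which the wheel can be turned: 14 mm across, standing 58 mm above the wheel's face (top 100 mm above the bench), 132 mm from the axis, half-way between two seats. This point is 82 mm above the bench, 18 mm below the top. peg0 stands 36 degrees counter-clockwise (seen from above) of the large seat
- peg1 (a point): the peg 72 degrees counter-clockwise of peg0
- peg2 (a point): the peg 144 degrees counter-clockwise of peg0
- peg3 (a point): the peg 216 degrees counter-clockwise of peg0
- peg4 (a point): the peg 288 degrees counter-clockwise of peg0, so 36 degrees clockwise of the large seat
- bottle_mid (a point): the clay bottle to be loaded: closed, solid, 84 mm high, straight body 52 mm across from 6 to 50 mm height (foot 50 mm), then a shoulder and a neck 20 mm across with a 28 mm lip; about 220 g. This point is its centre, 42 mm above its foot; z up along the bottle
- beaker_mid (a point): a straight clay beaker drying on the wheel, 50 mm across, 62 mm high, loose in its seat; point half-way up
- pinch_pot_mid (a point): a round clay pinch pot drying on the wheel, 54 mm across, 44 mm high, loose in its seat; point half-way up
- cone_pot_mid (a point): a conical clay pot drying on the wheel, 52 mm across at the foot, 64 mm high, loose in its seat; point half-way up
- crock_mid (a point): bystander on the bench: a lidded clay crock 62 mm across, 92 mm high with its knob; point half-way up
- mug_mid (a point): bystander on the bench: a white mug 76 mm across, 85 mm high, its handle standing out about 35 mm on its +y side; point half-way up
- sponge_mid (a point): bystander on the bench: a stiff sponge block 75 x 60 x 40 mm; point half-way up

How it is judged (in metres and radians):
On the way:
1. the empty large seat stands at the loading point (within 13 mm) while the bottle is not yet near it (horizontal distance between seat and load_point below 0.013 m and distance between bottle_mid and seat above 0.13 m), for 0.3 s.
At the end, for the whole second after the job is handed in: the large seat is at the loading point within 15 mm; the bottle stands in it upright (within 0.08 rad), centred within 9 mm, its foot on the seat's floor, at rest and released (horizontal distance between seat and load_point below 0.015 m and horizontal distance between bottle_mid and seat below 0.009 m and z of bottle_mid in the frame of seat between 0.037 and 0.046 m and angle between bottle_mid's own z axis and vertical below 0.08 rad and linear speed of bottle below 0.02 m/s and contact force between the fingers and bottle below 0.1 N); the robot touches nothing.
It fails at once if a pot drying on the wheel is touched (more than 1 N) by the robot or tipped (over 0.3 rad) (contact force between any of the arm, the fingers and beaker above 1 N or angle between any of beaker_mid, pinch_pot_mid, cone_pot_mid's own z axis and vertical above 0.3 rad or contact force between any of the arm, the fingers and pinch_pot above 1 N or contact force between any of the arm, the fingers and cone_pot above 1 N).
It fails at once if a bystander on the bench is shifted by more than 20 mm (distance of any of crock_mid, mug_mid, sponge_mid from where it was at the start of the episode above 0.02 m).
It fails at once if the stand or its lamp is bumped with more than 8 N by the robot or the bottle (contact force between any of the arm, the fingers, bottle and stand above 8 N).
It fails at once if the bottle is dropped: it moves faster than 0.5 m/s within 30 mm (level) of the seat's centre (horizontal distance between bottle_mid and seat below 0.03 m and linear speed of bottle above 0.5 m/s).
It also fails if it takes over 72 s, if anything falls off the work surface, if the arm or the gripper's body presses on something with over 40 N, if the wrist force passes 120 N, or if a joint passes its speed limit or range.

### The arm

A 6-joint arm with a two-finger parallel gripper is mounted at the origin on the work surface. World frame = base frame: x ahead of the robot, y to its left, z up, the work surface at z = 0. Lengths are in mm, angles in degrees, forces in N, time in s.
With the tool pointing down it reaches from about 425 to 1125 mm from the base axis. Payload 14.9 kg.
Tool frame: the origin (TCP) lies at the very end of the fingers, on their centre line; the grasp point (between the pads) lies 19 mm behind it; z points along the fingers, y is the line along which they close (so a half turn about z gives the same grasp; the last joint's range is limited). The gripper opens to 91 mm and grips with 3 to 60 N. Pads are 32 mm wide; open, the fingers measure 118 mm over their backs; the gripper's body (76 mm by 178 mm) begins 60 mm behind the grasp point.
Start: joints at [-73.929, 21.709, 99.362, -0, 58.929, -1.908], TCP at [216.068, -665.832, 189.832] pointing down, gripper open.
Joint ranges: [-158.91, 158.91], [-42.39, 125.64], [0.06, 152.35], [-60.88, 240.88], [17.5, 164.5], [-176.32, 176.32]. Speed limits (degrees/s): [108.29, 108.29, 136.94, 180, 180, 180].

### API

Orientations are given as a 3x3 rotation matrix whose columns are the frame's x, y, z axes.
In Python, from cell import manip gives the robot as it stands. Calls block until the motion is done:
- manip.goto(position, orientation): joint-space move of the TCP to a pose.
- manip.movel(position, orientation=None, speed=150, force_limit=None): straight line of the TCP; orientation=None keeps the orientation; speed is the mean speed in mm/s. With force_limit (N) it stops when the force on the tool has changed by that much, and returns True; else False.
- manip.move_joints(angles): joint-space move.
- manip.set_gripper(opening): finger opening in mm; the grip force is fixed at half the most; returns when the fingers have stopped.
- manip.pause(seconds).
- manip.inverse_kinematics(position, orientation): joint angles nearest the present ones, or None.
- manip.snapshot(name): name is "side" or "top" or "wrist"; returns a dict with "pixels" (480x640x3 uint8, red, green, blue), "intrinsics" (3x3 intrinsics, pixels), "extrinsics" (4x4, takes a point from camera to world coordinates). Camera axes: x right, y down, z forward; pixel columns grow to the right and rows downward; lengths in mm; the calibration is good to about 2 mm. A picture is of the moment at which its call begins. There is no depth.
A pose or a line that the arm cannot do raises manip.IKError and nothing moves.
- manip.sign_off(): hands the job in; it is judged then, once.
Readings, each from a call of its own:
- manip.get_time(): time.
- manip.get_qpos(): joint angles.
- manip.get_dq(): joint speeds.
- manip.get_joint_efforts(): joint torques, N m.
- manip.get_position(): TCP position.
- manip.get_tcp_rot(): TCP orientation.
- manip.get_contact_force(): force on the tool from outside, world axes, zero at the start.
- manip.get_wrist_torque(): the same for the moment, N m.
- manip.get_opening(): finger opening in mm.
- manip.get_grasp_force(): force on a finger pad.
Only numpy, scipy, OpenCV 4.12 (cv2) and the standard library are available. Lean on these libraries where they do the work, as an engineer would, in place of code of your own. Each camera call takes 0.05 s, during which the arm holds its last target. There are 200 camera calls.

## Working session

There is one attempt and no reset: what is moved stays moved. The work goes in short steps, each a Python script; the robot and the scene stay as the last script left them, time stands still between calls to the robot, and variables do not carry over. Pictures are saved under pics/ and viewed, at most 10 in all, crops included, and the job is handed in when it is done.

```bash
ls; mkdir -p pics; python3 - <<'E'
from cell import manip
import cv2,numpy as np
for n in ["side","top"]:
    s=manip.snapshot(n); cv2.imwrite(f"pics/{n}0.png",s["pixels"][:,:,::-1]); print(n,np.round(s["intrinsics"],1).tolist(),np.round(s["extrinsics"],3).tolist())
    np.savez(f"pics/{n}0.npz",**s)
print(manip.get_tcp_rot(),manip.get_time())
E
```

```text
pics
side [[496.2, 0.0, 321.7], [0.0, 496.2, 236.0], [0.0, 0.0, 1.0]] [[-0.992, -0.085, 0.098, 515.378], [-0.128, 0.543, -0.83, 809.677], [0.017, -0.835, -0.55, 675.988], [0.0, 0.0, 0.0, 1.0]]
top [[584.0, 0.0, 328.8], [0.0, 584.0, 234.5], [0.0, 0.0, 1.0]] [[0.029, -0.979, 0.204, 359.973], [-1.0, -0.03, -0.001, -41.345], [0.007, -0.204, -0.979, 1255.534], [0.0, 0.0, 0.0, 1.0]]
[[ 9.51155839e-01  3.08711013e-01 -2.82474347e-04]
 [ 3.08711142e-01 -9.51155372e-01  9.43023655e-04]
 [ 2.24447957e-05 -9.84165434e-04 -9.99999515e-01]] 0.1
```

View pics/top0.png

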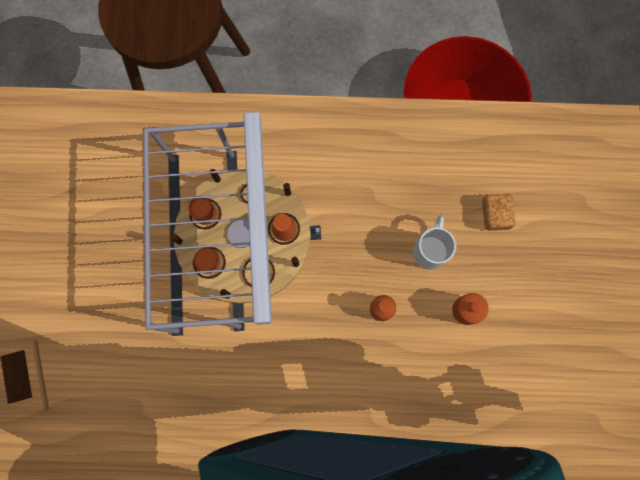

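View pics/side0.png

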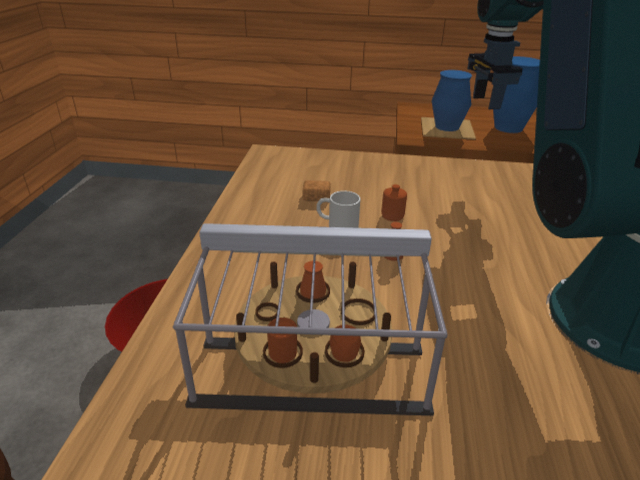

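The top view shows the stand on the left, with the pointer at (316,232) facing −y, the large empty seat at about (258,270) and the small one at (250,193). The cone pot at (285,228) is nearly at the pointer. The bottle is at (383,307), crock at (471,308), mug at (435,248) and sponge at (499,211). The side view confirms this: large seat (358,311), small seat (267,312), bottle mostly hidden at (396,228).

```bash
cat > h.py <<'E'
import numpy as np,cv2
def ray(s,uv):
    K,E=s["intrinsics"],s["extrinsics"]
    d=E[:3,:3]@np.linalg.solve(K,[uv[0],uv[1],1.]); return E[:3,3],d
def onz(s,uv,z):
    o,d=ray(s,uv); return o+d*(z-o[2])/d[2]
def proj(s,p):
    E=s["extrinsics"]; q=s["intrinsics"]@(E[:3,:3].T@(np.asarray(p,float)-E[:3,3])); return q[:2]/q[2]
def blobs(m,amin):
    n,l,st,c=cv2.connectedComponentsWithStats(m.astype(np.uint8)); return [(st[i].tolist(),c[i].round(1).tolist()) for i in range(1,n) if st[i][4]>=amin]
def tool(yaw,lean):
    """fingers point to heading yaw (deg) by lean from straight down; y horizontal"""
    a,l=np.radians([yaw,lean]); h=np.array([np.cos(a),np.sin(a),0]); z=np.sin(l)*h-np.array([0,0,np.cos(l)])
    y=np.cross([0,0,1.],h); return np.column_stack([np.cross(y,z),y,z])
E
python3 - <<'E'
from h import *
s=dict(np.load("pics/top0.npz")); p=s["pixels"]; hsv=cv2.cvtColor(p,cv2.COLOR_RGB2HSV)
H,S,V=[hsv[...,i].astype(int) for i in range(3)]
roi=np.zeros(H.shape,bool); roi[110:345,60:530]=1
print("clay"); [print(b, onz(s,b[1],40).round(0)) for b in blobs(roi&((H<9))&(S>170)&(V>90),60)]
print("dark"); [print(b, onz(s,b[1],80).round(0)) for b in blobs(roi&(V<60),20)]
print("blue/grey"); [print(b) for b in blobs(roi&(S<90)&(V>90),60)]
cv2.imwrite("pics/t_crop.png",cv2.resize(p[105:345,130:400,::-1],None,fx=2.5,fy=2.5,interpolation=cv2.INTER_CUBIC))
E
```

```text
clay
dark
([169, 155, 10, 19, 135], [173.3, 164.9]) [744. 288.  80.]
([228, 158, 5, 11, 24], [229.4, 163.2]) [751. 171.  80.]
([211, 173, 9, 9, 50], [215.5, 176.9]) [720. 198.  80.]
([169, 176, 11, 22, 206], [173.8, 186.1]) [698. 284.  80.]
([285, 184, 5, 11, 42], [286.8, 189.8]) [697.  48.  80.]
([170, 200, 10, 22, 184], [174.0, 209.6]) [647. 279.  80.]
([170, 225, 12, 22, 122], [174.0, 236.5]) [591. 274.  80.]
([311, 227, 6, 12, 41], [313.1, 232.7]) [607. -11.  80.]
([171, 250, 10, 23, 153], [174.3, 262.5]) [537. 269.  80.]
([293, 258, 5, 8, 26], [294.7, 262.4]) [544.  25.  80.]
([171, 275, 11, 23, 229], [176.0, 285.8]) [489. 262.  80.]
([221, 290, 9, 5, 30], [223.9, 292.2]) [480. 165.  80.]
([172, 301, 10, 20, 158], [176.3, 309.3]) [442. 257.  80.]
blue/grey
([143, 112, 129, 221, 8761], [219.2, 224.3])
([413, 215, 44, 55, 1491], [434.4, 246.3])
```

View pics/t_crop.png

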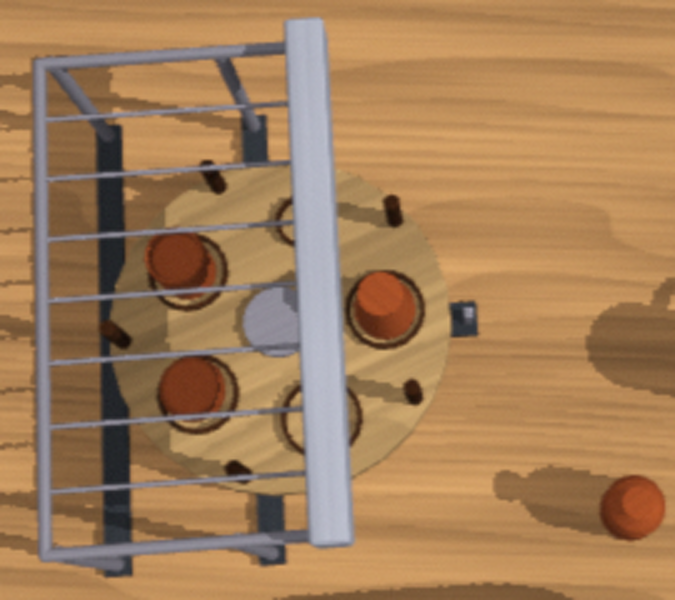

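The crop shows the peg tops at about (392,199), (411,384), (231,465), (208,166) and (104,327). The pointer is at (467,316), the lamp front edge runs (324,20)–(352,543), and the bottle lip is at about (635,492).

```bash
python3 - <<'E'
from h import *
from scipy.optimize import least_squares
s=dict(np.load("pics/top0.npz")); q=dict(np.load("pics/side0.npz"))
c=lambda x,y:(130+(x+.5)/2.5-.5,105+(y+.5)/2.5-.5)
pt=np.array([onz(s,c(*a),100)[:2] for a in [(411,384),(392,199),(208,166),(104,327),(231,466)]])
print(pt.round(0))
def f(v):
    a=v[2]+np.radians(72)*np.arange(5); return (v[:2]+132*np.c_[np.cos(a),np.sin(a)]-pt).ravel()
r=least_squares(f,[600,140,-2.2]); print(r.x[:2],np.degrees(r.x[2]),r.fun.round(1))
for z in(0,15,30): print("pointer",onz(s,c(466,317),z))
a,b=onz(s,c(324,20),213),onz(s,c(352,543),213); print("lamp",a,b,np.degrees(np.arctan2(*(a-b)[[1,0]])))
p=s["pixels"].astype(int); red=(p[...,0]>1.9*p[...,1])&(p[...,0]>70)
roi=np.zeros(red.shape,bool); roi[110:345,60:530]=1
for bl in blobs(red&roi,60): print(bl)
print("lip",onz(s,c(635,492),84), [onz(s,x,45).round(0) for x in((435,248),(471,308),(499,211))])
p=q["pixels"].astype(int); red=(p[...,0]>1.9*p[...,1])&(p[...,0]>70)
roi[:]=0; roi[170:400,220:430]=1
for bl in blobs(red&roi,60): print("side",bl)
cx=r.x[:2]; th=r.x[2]
seat=np.r_[cx+90*np.array([np.cos(th-np.pi/5),np.sin(th-np.pi/5)]),42]; print(seat,proj(s,seat),proj(q,seat))
E
```

```text
[[550.  25.]
 [703.  47.]
 [727. 200.]
 [589. 274.]
 [480. 165.]]
[609.48513414 142.34602723] -117.40691512159702 [-0.8  0.  -1.   1.2  0.9  1.2  1.2 -1.6 -0.3 -0.8]
pointer [627.07163815 -14.94092688   0.        ]
pointer [623.88058386 -15.25637507  15.        ]
pointer [620.68952957 -15.57182327  30.        ]
lamp [809.61668087  96.49197646 213.        ] [416.01624575  55.60121023 213.        ] 5.9311257779782185
([188, 199, 28, 21, 472], [201.6, 209.1])
([272, 214, 24, 26, 487], [283.2, 226.7])
([194, 248, 26, 22, 464], [206.4, 259.3])
([453, 293, 35, 31, 838], [470.2, 308.6])
([371, 296, 25, 25, 486], [382.7, 307.7])
lip [ 470.12046825 -156.8506236    84.        ] [array([ 590., -268.,   45.]), array([ 466., -341.,   45.]), array([ 674., -406.,   45.])]
side ([384, 185, 23, 16, 184], [394.9, 192.8])
side ([279, 318, 17, 8, 81], [286.0, 322.2])
side ([268, 334, 29, 29, 445], [280.9, 346.6])
side ([331, 336, 29, 25, 446], [344.3, 346.7])
[529.00638974 102.05742214  42.        ] [258.37034055 271.42250398] [356.92174951 312.22216845]
```

```bash
cat >> h.py <<'E'
AX=np.array([609.5,142.3]); YAW=95.93; LEAN=37
a=np.radians(YAW); UX=np.array([np.cos(a),np.sin(a)]); UY=np.array([-UX[1],UX[0]])
def W(x,y,z): return [*(AX+x*UX+y*UY),z]
HALF=np.diag([-1.,-1,1])
E
python3 - <<'E'
from h import *
from cell import manip
B=[470,-157]
f=lambda p,R:[None if (q:=manip.inverse_kinematics(p,R@h)) is None else np.round(q).astype(int).tolist() for h in(np.eye(3),HALF)]
for n,p in dict(p0=W(-101,105,200),p1=W(-101,105,75),mid=W(-123,20,75),end=W(-98,-57,75),place=W(-78,0,62)).items(): print(n,f(p,tool(YAW,LEAN)))
for yaw in (-60,-30,0,30,60,95):
    h=np.array([np.cos(np.radians(yaw)),np.sin(np.radians(yaw))]); print(yaw,f([*(np.array(B)+11.5*h),20],tool(yaw,LEAN)))
E
```

```text
p0 [[-18, 12, 118, 36, 71, 138], [-18, 12, 118, 36, 71, -42]]
p1 [[-18, 24, 119, 40, 60, 129], [-18, 24, 119, 40, 60, -51]]
mid [[-16, 30, 109, 39, 63, 133], [-16, 30, 109, 39, 63, -47]]
end [[-12, 35, 101, 40, 64, 138], [-12, 35, 101, 40, 64, -42]]
place [[-12, 32, 108, 41, 60, 135], [-12, 32, 108, 41, 60, -45]]
-60 [None, None]
-30 [[-17, 19, 142, 205, 19, 77], [-17, 19, 142, 205, 19, -103]]
0 [[-31, 19, 141, 126, 23, 116], [-31, 19, 141, 126, 23, -64]]
30 [[-39, 22, 135, 79, 35, 129], [-39, 22, 135, 79, 35, -51]]
60 [[-40, 27, 126, 52, 49, 127], [-40, 27, 126, 52, 49, -53]]
95 [[-36, 32, 116, 31, 62, 117], [-36, 32, 116, 31, 62, -63]]
```

```bash
python3 - <<'E'
from h import *
from cell import manip
R=tool(YAW,LEAN)@HALF
manip.set_gripper(0); print(manip.get_opening())
manip.goto(W(-160,115,260),R); 
manip.movel(W(-104,108,78),R,speed=200)
s=manip.snapshot("side"); cv2.imwrite("pics/side1.png",s["pixels"][:,:,::-1])
print(manip.get_time(),manip.get_contact_force())
E
```

```text
0.6794665041993434
5.0417 [ 0.07004211  0.44935752 -0.39967788]
```

View pics/side1.png

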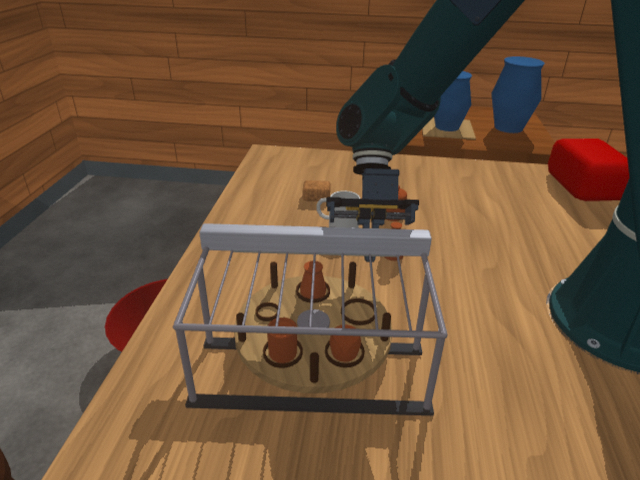

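The closed finger (371,255) stands just beside peg0 (352,272), on its clockwise side, clear of the lamp. I push the peg round now.

```bash
python3 - <<'E'
from h import *
from cell import manip
R=tool(YAW,LEAN)@HALF
for ph in [-33.3,-24,-14,-4,6,16,26,32,35.5]:
    t=np.radians(ph); manip.movel(W(-132*np.cos(t)+7,-132*np.sin(t)+20.5,78),R,speed=60 if ph<30 else 30)
print(manip.get_time(),manip.get_contact_force())
manip.pause(.2)
s=manip.snapshot("side"); cv2.imwrite("pics/side2.png",s["pixels"][:,:,::-1]); np.savez("pics/side2.npz",**s)
s=manip.snapshot("top"); np.savez("pics/top2.npz",**s); cv2.imwrite("pics/top2.png",s["pixels"][105:345,130:400,::-1])
q=np.load("pics/side2.npz")
for n,r,ph,z in [("seat",90,0,42),("peg4",132,-36,100),("peg0",132,36,100),("peg1",132,108,100),("peg2",132,180,100)]:
    t=np.radians(ph); print(n,proj(q,W(-r*np.cos(t),-r*np.sin(t),z)).round(1),proj(s,W(-r*np.cos(t),-r*np.sin(t),z)).round(1))
E
```

```text
9.6417 [-0.38120595  0.16180286 -0.15762336]
seat [313.6 291.1] [283.8 230.2]
peg4 [353.9 263.7] [292.5 261.3]
peg0 [274.4 261.4] [287.9 186.9]
peg1 [237.3 311.8] [215.1 169.5]
peg2 [308.3 354. ] [172. 232.]
```

View pics/side2.png

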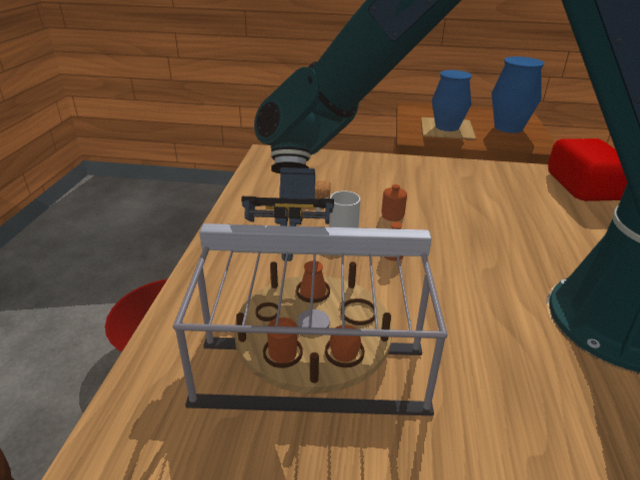

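The wheel has not turned: the seat is still at (358,311) and the finger tip at (288,258) slid past the peg. I compare commanded and seen positions.

```bash
python3 - <<'E'
from h import *
from cell import manip
q=np.load("pics/side2.npz"); s=np.load("pics/top2.npz")
p=manip.get_position(); R=manip.get_tcp_rot(); print(p, W(-100,-56,78),R.round(3).tolist())
for d in(0,20,60): print(proj(q,p-d*R[:,2]),proj(s,p-d*R[:,2]))
I=s["pixels"][105:345,130:400,::-1]; J=q["pixels"][200:340,220:420,::-1]
o=np.zeros((540,780,3),np.uint8); o[:480,:]=0
a=cv2.resize(I,None,fx=1.4,fy=1.4); b=cv2.resize(J,None,fx=2,fy=2)
o[:a.shape[0],:a.shape[1]]=a; o[:b.shape[0],380:780]=b; cv2.imwrite("pics/c2.png",o)
E
```

```text
[675.65445383  48.15044238  78.00143214] [np.float64(675.5316708734049), np.float64(48.6206616074477), 78] [[-0.082, 0.995, -0.062], [0.794, 0.103, 0.599], [0.602, -0.0, -0.799]]
[285.42411933 272.64754329] [286.10940148 199.99022836]
[285.766006   262.47119528] [291.45426948 197.55283843]
[286.4471086 242.1979947] [302.56491977 192.48611139]
```

View pics/c2.png

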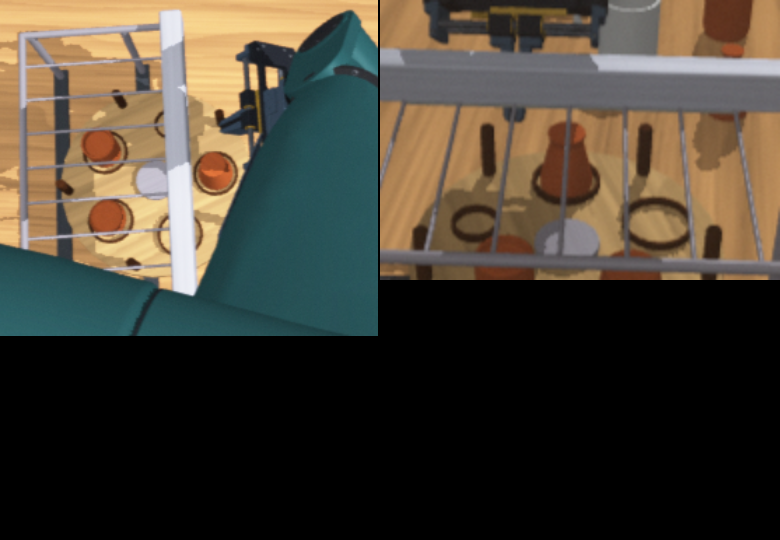

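```bash
python3 - <<'E'
from h import *
q=np.load("pics/side2.npz"); s=np.load("pics/top2.npz")
def tri(a,b):
    o1,d1=ray(q,a);o2,d2=ray(s,b); t=np.linalg.lstsq(np.c_[d1,-d2],o2-o1,rcond=None)[0]; return o1+d1*t[0],o2+d2*t[1]
print(tri((287,259),(287,196)))
# pegs: top of right front (352,263)/left front
print(tri((274,262),c:=(130+(392.5)/2.5-.5,105+199.5/2.5-.5)), tri((352,264),(130+411.5/2.5-.5,105+384.5/2.5-.5)))
E
python3 - <<'E'
import cv2,numpy as np
q=np.load("pics/side2.npz")["pixels"];s=np.load("pics/top2.npz")["pixels"]
a=cv2.resize(q[190:290,240:340,::-1],(390,390),interpolation=cv2.INTER_CUBIC);b=cv2.resize(s[160:260,250:350,::-1],(390,390),interpolation=cv2.INTER_CUBIC)
cv2.imwrite("pics/c3.png",np.hstack([a,b]))
E
```

```text
(array([672.57228277,  44.31025087, 108.73834918]), array([675.61954968,  44.31383159, 109.57796743]))
(array([697.97570509,  46.93440204, 100.59698258]), array([702.54308089,  47.00079353, 101.95841145])) (array([547.09752378,  25.51812943,  97.00957657]), array([549.98670673,  25.29448649,  97.47076077]))
```

View pics/c3.png

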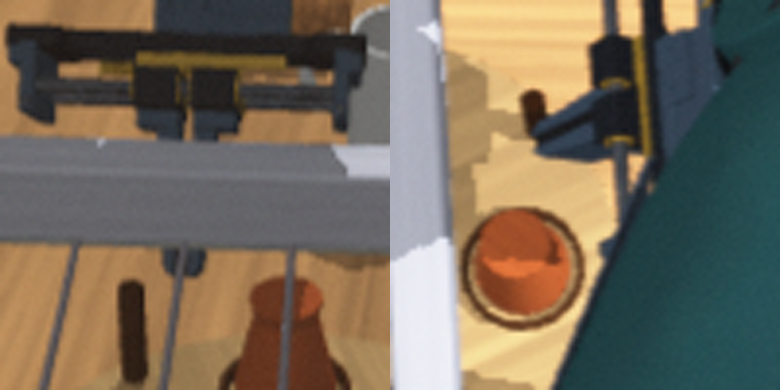

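The crops show the tip in the side view at (287,260) and beside the peg in the top view at (287,192). Triangulated, the tip sits at z≈109, above the pegs, about 27 mm behind the reported TCP. I check this against the start picture.

```bash
python3 - <<'E'
from h import *
q=dict(np.load("pics/side0.npz"))
p=np.array([216.068,-665.832,189.832]);y=np.array([.3087,-.951,0])
for d in(0,20,40,79): print(d,proj(q,p+[0,0,d]),proj(q,p+[0,0,d]+52*y),proj(q,p+[0,0,d]-52*y))
cv2.imwrite("pics/c4.png",cv2.resize(q["pixels"][20:140,430:570,::-1],None,fx=5,fy=5,interpolation=cv2.INTER_CUBIC))
E
```

```text
0 [483.94503919 110.35999273] [476.19832773 104.60672008] [492.15673407 116.45859597]
20 [485.29205293 103.69577174] [477.44991298  98.09022648] [493.60857794 109.64040645]
40 [486.65963084  96.92981157] [478.72005652  91.47710734] [495.08326202 102.71495415]
79 [489.38736572  83.43460552] [481.25180088  78.29534762] [498.02666304  88.89207256]
```

View pics/c4.png

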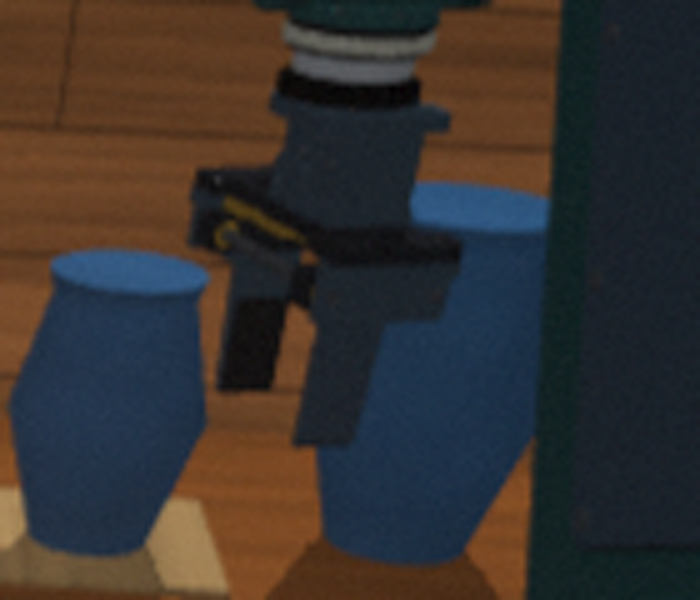

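Both pictures agree: the real finger end is about 22–27 mm short of the reported TCP along the tool axis. I allow 24 mm for it and push again.

```bash
cat >> h.py <<'E'
T=24.
def cmd(tip,R): return np.asarray(tip,float)+T*R[:,2]
E
python3 - <<'E'
from h import *
from cell import manip
R=tool(YAW,LEAN)@HALF
manip.movel(cmd(W(-125,-56,125),R),R,speed=150)
manip.movel(cmd(W(-125,110,125),R),R,speed=250)
manip.movel(cmd(W(-104,106,74),R),R,speed=150)
for ph in [-33.3,-24,-14,-4,6,16,26,32,36]:
    t=np.radians(ph); manip.movel(cmd(W(-132*np.cos(t)+9,-132*np.sin(t)+20.5,74),R),R,speed=60 if ph<30 else 30)
    if ph in(-14,16): print(ph,manip.get_contact_force().round(1) if hasattr(manip.get_contact_force(),'round') else manip.get_contact_force())
manip.pause(.2); print(manip.get_time())
manip.movel(cmd(W(-107,-40,74),R),R,speed=100)
manip.movel(cmd(W(-190,-20,140),R),R,speed=250)
q=manip.snapshot("side"); np.savez("pics/side3.npz",**q); s=manip.snapshot("top"); np.savez("pics/top3.npz",**s)
a=cv2.resize(q["pixels"][190:400,180:440,::-1],(390,315),interpolation=cv2.INTER_CUBIC);b=cv2.resize(s["pixels"][140:340,130:380,::-1],(394,315),interpolation=cv2.INTER_CUBIC)
cv2.imwrite("pics/c5.png",np.hstack([a,b])); print(manip.get_time())
E
```

```text
-14 [-0.2  0.1 -0.1]
16 [-0.2  0.7 -0.5]
16.4417
17.4667
```

View pics/c5.png

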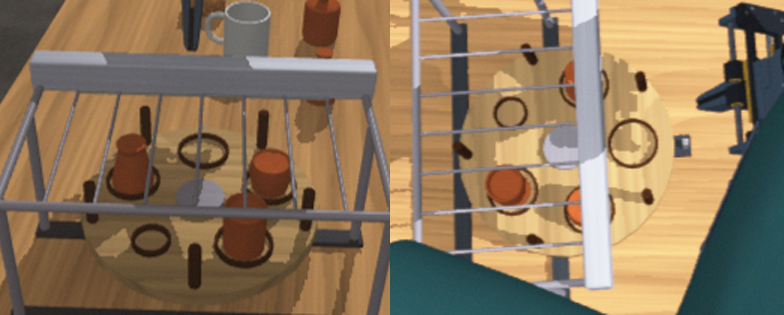

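The wheel turned: the large seat now sits at about (284,231) in the top view, next to the pointer, against a target of (283.8,230.2). The side view agrees to within about 3 mm, and the pots stand upright. Next I refine the seat and tip numerically, then go to the bottle.

```bash
python3 - <<'E'
from h import *
from cell import manip
q=dict(np.load("pics/side3.npz")); s=dict(np.load("pics/top3.npz"))
for n,m,t in(("side",q,(314,291)),("top",s,(284,230.5))):
    g=m["pixels"].max(2); d=(g<75).astype(np.uint8); r=22 if n=="top" else 30
    yy,xx=np.mgrid[:480,:640]; d[(abs(xx-t[0])>r)|(abs(yy-t[1])>r)]=0
    c=max(cv2.findContours(d,cv2.RETR_EXTERNAL,cv2.CHAIN_APPROX_NONE)[0],key=len); e=cv2.fitEllipse(c)
    print(n,e,onz(m,e[0],47).round(1))
print("target",W(-90,0,42))
def tri(a,b):
    o1,d1=ray(q,a);o2,d2=ray(s,b); t=np.linalg.lstsq(np.c_[d1,-d2],o2-o1,rcond=None)[0]; return (o1+d1*t[0]+o2+d2*t[1])/2
p=manip.get_position();R=manip.get_tcp_rot(); print("tip in tool",R.T@(tri((307.3,222),(326.7,203.5))-p))
RB=tool(35,LEAN)@HALF; hd=np.array([np.cos(np.radians(35)),np.sin(np.radians(35)),0]); B=np.array([470,-157,0.])
tip=B+[0,0,35]+19*RB[:,2]; print(tip,manip.inverse_kinematics(cmd(tip,RB),RB),manip.inverse_kinematics(cmd(tip-110*RB[:,2],RB),RB))
E
```

```text
side ((317.6214904785156, 290.4614562988281), (21.233135223388672, 26.28434944152832), 91.19242095947266) [610.3  55.7  47. ]
top ((270.9974365234375, 223.00369262695312), (0.059145212173461914, 0.14217554032802582), 0.0) [632.5  80.3  47. ]
target [np.float64(618.7982013064998), np.float64(52.78160271506306), 42]
tip in tool [ 10.02518469   1.0783087  -26.78246354]
[ 479.36658212 -150.44144859   19.82592531] [-38.19734429  26.16592163 132.60357277  77.5648146   36.15428028
 -54.01322148] [-47.15557515  12.48930022 135.38879736  59.22187648  43.94106501
 -40.61590933]
```

```bash
python3 - <<'E'
from h import *
from cell import manip
RB=tool(35,LEAN)@HALF; B=np.array([470,-157,0.]); tip=B+[0,0,35]+19*RB[:,2]
manip.movel(cmd(W(-230,60,230),tool(YAW,LEAN)@HALF),speed=250)
manip.set_gripper(91)
manip.goto(cmd(tip-120*RB[:,2],RB),RB)
s=manip.snapshot("top"); q=manip.snapshot("side"); w=manip.snapshot("wrist")
np.savez("pics/top4.npz",**s);np.savez("pics/side4.npz",**q);np.savez("pics/wrist4.npz",**w)
print(manip.get_time(), proj(w,[470,-157,42]),proj(q,[470,-157,70]),proj(s,[470,-157,42]))
cv2.imwrite("pics/c6.png",np.hstack([cv2.resize(w["pixels"][...,::-1],(520,390)),cv2.resize(q["pixels"][140:300,320:430,::-1],(268,390))]))
E
```

```text
20.55 [314.72486768 238.20940716] [391.38886005 229.32264319] [381.75580424 303.40880224]
```

View pics/c6.png

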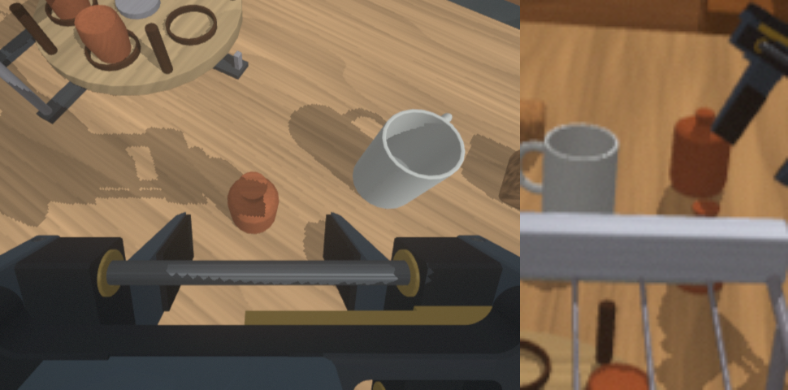

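The wrist view shows the bottle between the fingers at about (311,246) in full-image pixels, against (315,238) predicted. In the side view its lip is at (396,225), 5 px right of prediction. I correct the bottle position from the silhouettes before descending.

```bash
python3 - <<'E'
from h import *
from scipy.optimize import least_squares
from scipy.spatial.transform import Rotation
M={k:dict(np.load(f"pics/{k}.npz")) for k in("top0","side0","wrist4","side4")}
# bbox of the bottle's outline (stack of circles) against the seen blob
prof=[(0,25),(6,26),(50,26),(62,10),(78,10),(80,14),(84,14)]; th=np.linspace(0,2*np.pi,48)
obs={}
for k,(u0,v0,u1,v1) in {"top0":(360,285,410,330),"wrist4":(265,195,365,300)}.items():
    p=M[k]["pixels"].astype(int); m=np.zeros(p.shape[:2],bool); m[v0:v1,u0:u1]=1
    m&=(p[...,0]>1.7*p[...,1])&(p[...,0]>60)&(p[...,2]<.75*p[...,1]+20)
    b=max(blobs(m,50),key=lambda b:b[0][4])[0]; obs[k]=np.array([b[0],b[1],b[0]+b[2]-1,b[1]+b[3]-1]); print(k,obs[k])
q=M["side4"]["pixels"].astype(int); m=np.zeros(q.shape[:2],bool); m[218:229,380:410]=1
print("side lip",[b for b in blobs(m&(q[...,0]>1.7*q[...,1])&(q[...,0]>60),8)])
def box(k,x,y):
    u=np.array([proj(M[k],[x+r*np.cos(t),y+r*np.sin(t),z]) for z,r in prof for t in th]); return np.r_[u.min(0),u.max(0)]
for ks in (["top0"],["wrist4"],["top0","wrist4"]):
    r=least_squares(lambda v:np.concatenate([box(k,*v)-obs[k] for k in ks]),[466,-157],diff_step=1e-3); print(ks,r.x.round(1),r.fun.round(1))
for x in(462,470): print(x,proj(M["side4"],[x,-157,80]))
E
```

```text
top0 [370 295 395 320]Traceback (most recent call last):
  File "<stdin>", line 11, in <module>
ValueError: max() iterable argument is empty
```

```bash
python3 - <<'E'
from h import *
from scipy.optimize import least_squares
M={k:dict(np.load(f"pics/{k}.npz")) for k in("top0","wrist4","side4")}
p=M["wrist4"]["pixels"].astype(int); print(p[246,311],p[225,311],p[270,312],p[246,200])
prof=[(0,25),(6,26),(50,26),(80,14),(84,14)]; th=np.linspace(0,2*np.pi,48); obs={}
for k,(u0,v0,u1,v1) in {"top0":(360,285,410,330),"wrist4":(265,195,365,300)}.items():
    p=M[k]["pixels"].astype(int); m=np.zeros(p.shape[:2],bool); m[v0:v1,u0:u1]=1
    m&=(p[...,0]>1.9*p[...,1])&(p[...,0]>50)
    b=max(blobs(m,50),key=lambda b:b[0][4])[0]; obs[k]=np.array([b[0],b[1],b[0]+b[2]-1,b[1]+b[3]-1]); print(k,obs[k])
q=M["side4"]["pixels"].astype(int); m=np.zeros(q.shape[:2],bool); m[218:229,380:410]=1
print("side lip",blobs(m&(q[...,0]>1.9*q[...,1])&(q[...,0]>50),8))
def box(k,x,y):
    u=np.array([proj(M[k],[x+r*np.cos(t),y+r*np.sin(t),z]) for z,r in prof for t in th]); return np.r_[u.min(0),u.max(0)]
for ks in (["top0"],["wrist4"]):
    r=least_squares(lambda v:np.concatenate([box(k,*v)-obs[k] for k in ks]),[466,-157],diff_step=1e-3); print(ks,r.x.round(1),r.fun.round(1))
for x in(462,470): print(x,proj(M["side4"],[x,-157,80]))
E
```

```text
[97 66 48] [124  80  56] [156  98  69] [186 151 113]
top0 [371 296 395 320]Traceback (most recent call last):
  File "<stdin>", line 9, in <module>
ValueError: max() iterable argument is empty
```

```bash
python3 - <<'E'
from h import *
from scipy.optimize import least_squares
M={k:dict(np.load(f"pics/{k}.npz")) for k in("top0","wrist4","side4")}
prof=[(0,25),(6,26),(50,26),(80,14),(84,14)]; th=np.linspace(0,2*np.pi,48); obs={}
def bl(k,u0,v0,u1,v1,f):
    p=M[k]["pixels"].astype(int); m=np.zeros(p.shape[:2],bool); m[v0:v1,u0:u1]=1
    return blobs(m&(p[...,0]>f*p[...,1])&(p[...,0]>50),8)
for k,*a in (("top0",360,285,410,330,1.7),("wrist4",265,195,365,300,1.4)):
    b=max(bl(k,*a),key=lambda b:b[0][4])[0]; obs[k]=np.array([b[0],b[1],b[0]+b[2]-1,b[1]+b[3]-1]); print(k,obs[k])
print("side lip",bl("side4",380,218,410,229,1.5))
def box(k,x,y):
    u=np.array([proj(M[k],[x+r*np.cos(t),y+r*np.sin(t),z]) for z,r in prof for t in th]); return np.r_[u.min(0),u.max(0)]
for k in obs:
    r=least_squares(lambda v:box(k,*v)-obs[k],[466,-157],diff_step=1e-3); print(k,r.x.round(1),r.fun.round(1))
for x in(462,470): print(x,proj(M["side4"],[x,-157,80]))
E
```

```text
top0 [370 295 395 320]
wrist4 [280 211 342 287]
side lip [([384, 218, 19, 11, 115], [394.8, 222.3])]
top0 [ 462.4 -159.5] [-0.9 -0.8  0.9  0.8]
wrist4 [ 461.6 -159.3] [-1.2 -1.2  1.2  1.2]
462 [395.35510236 225.89909127]
470 [391.80533834 225.60640762]
```

All three views agree on the bottle at (462,−159).

```bash
python3 - <<'E'
from h import *
from cell import manip
RB=tool(35,LEAN)@HALF; B=np.array([462,-159.4,0.]); tip=B+[0,0,36]+19*RB[:,2]
manip.movel(cmd(tip-110*RB[:,2],RB),speed=150)
hit=manip.movel(cmd(tip,RB),speed=120,force_limit=6)
print("hit",hit,manip.get_position(),cmd(tip,RB))
if not hit:
    manip.set_gripper(40); print(manip.get_opening(),manip.get_grasp_force())
    f0=np.array(manip.get_contact_force()); manip.movel(cmd(tip+[0,0,130],RB),speed=150)
    print(manip.get_opening(),manip.get_grasp_force(),np.array(manip.get_contact_force())-f0)
    for n in("wrist","side"): np.savez(f"pics/{n}5.npz",**manip.snapshot(n))
print(manip.get_time())
E
```

```text
hit False [ 483.23352467 -144.7632516     1.96696821] [ 483.19805428 -144.5569626     1.65867307]
51.18192293133223 29.999323803931475
50.912589426076735 29.99136546626687 [ 2.46284145  0.79201849 -6.18870928]
23.675
```

```bash
python3 - <<'E'
from h import *
for k,t,r in(("top3",(284,230),24),("side3",(314,291),34),("wrist4",(234,31),60)):
    m=dict(np.load(f"pics/{k}.npz")); p=m["pixels"]; x0,y0=int(t[0]-r),max(0,int(t[1]-r)); c=p[y0:int(t[1]+r),x0:int(t[0]+r)].max(2).astype(np.uint8)
    for th in(70,85,100,115):
        cs,_=cv2.findContours((c<th).astype(np.uint8),cv2.RETR_LIST,cv2.CHAIN_APPROX_NONE)
        for q in cs:
            if len(q)<40: continue
            e=cv2.fitEllipse(q); 
            if min(e[1])>12: print(k,th,len(q),np.round(e[0],1)+[x0,y0],np.round(e[1],1),onz(m,np.array(e[0])+[x0,y0],46).round(1))
    print(k,"expected",proj(m,W(-90,0,46)).round(1))
E
```

```text
top3 100 75 [284.7 232.8] [30.8 34.1] [612.3  50.5  46. ]
top3 115 57 [284.1 230.1] [29.5 31.8] [618.3  51.9  46. ]
top3 115 80 [284.  231.9] [30.6 31.7] [614.3  52.   46. ]
top3 expected [283.7 229.8]
side3 70 59 [309.4 290.3] [18.8 20.3] [626.7  56.3  46. ]
side3 70 88 [317.  290.5] [20.9 27.8] [611.7  54.7  46. ]
side3 85 76 [315.3 290.2] [17.  30.5] [615.1  54.2  46. ]
side3 85 87 [315.  290.5] [23.5 33.1] [615.5  55.3  46. ]
side3 100 52 [320.1 290.5] [16.6 18.7] [605.6  53.8  46. ]
side3 100 147 [355.  329.7] [38.9 45.7] [529.  153.4  46. ]
side3 100 185 [313.6 291.7] [29.1 62.7] [617.8  59.5  46. ]
side3 115 53 [320.7 291. ] [13.4 17.7] [604.2  55.2  46. ]
side3 115 162 [353.2 328.3] [36.6 39.9] [532.7 150.4  46. ]
side3 115 357 [301.5 291.1] [47.8 68.8] [641.8  61.2  46. ]
side3 expected [313.6 289.5]
wrist4 85 77 [279.2  80.1] [22.4 28. ] [587.8 -29.4  46. ]
wrist4 85 133 [194.8  57.7] [14.2 78.7] [561.3  61.1  46. ]
wrist4 85 135 [235.9  31.1] [36.  57.1] [616.   51.6  46. ]
wrist4 85 158 [234.9  30.5] [47.1 61.5] [616.1  53.   46. ]
wrist4 100 78 [279.2  79.8] [23.4 29.1] [588.1 -29.1  46. ]
wrist4 100 135 [194.7  57.5] [15. 80.] [561.5  61.5  46. ]
wrist4 100 128 [235.1  30.6] [34.4 54.6] [616.2  52.8  46. ]
wrist4 100 160 [235.   30.4] [48.  62.9] [616.4  53.1  46. ]
wrist4 115 81 [280.   79.5] [23.8 30.9] [588.9 -29.6  46. ]
wrist4 115 137 [194.9  58.2] [15.7 79.7] [560.9  60.6  46. ]
wrist4 115 126 [234.9  30.5] [33.9 53.7] [616.2  53.   46. ]
wrist4 115 162 [234.9  30.4] [48.7 63.6] [616.2  53.1  46. ]
wrist4 expected [236.7  29.2]
```

Seat centre is (616.2,53.0), about 2.6 mm from the loading point. I carry the bottle there and lower it under force control.

```bash
python3 - <<'E'
from h import *
from cell import manip
R=tool(YAW,LEAN)@HALF; S=np.array([616.2,53.0,0])
P=lambda foot,back=0: cmd(S+[0,0,foot+36]+19*R[:,2]-back*np.r_[UX,0],R)
manip.goto(P(115,130),R)
manip.movel(P(58,60),speed=150)
hit=manip.movel(P(55),speed=50,force_limit=5); print("in",hit)
manip.pause(.3)
s=manip.snapshot("top"); np.savez("pics/top6.npz",**s)
np.savez("pics/wrist6.npz",**manip.snapshot("wrist")); np.savez("pics/side6.npz",**manip.snapshot("side"))
print(manip.get_time(),manip.get_contact_force(),manip.get_opening(),manip.get_position()-P(55))
for k in("top6","wrist6","side6"):
    m=dict(np.load(f"pics/{k}.npz")); p=m["pixels"].astype(int); print(k,proj(m,[*S[:2],55+84]).round(1),proj(m,[*S[:2],55+30]).round(1), [b for b in blobs((p[...,0]>1.5*p[...,1])&(p[...,0]>50),120) if abs(b[1][0]-proj(m,[*S[:2],100])[0])<60 and abs(b[1][1]-proj(m,[*S[:2],100])[1])<60])
E
```

```text
in False
27.0 [-0.02924778 -0.27839326 -1.18019512] 51.118332034074534 [ 0.021842   -0.04907839 -0.00357041]
top6 [280.3 221.1] [282.2 227. ] [([269, 213, 21, 26, 419], [279.5, 224.9])]
wrist6 [318.5 281.2] [318.2 305.8] [([264, 249, 109, 71, 6276], [317.6, 288.7]), ([298, 352, 44, 8, 219], [318.4, 354.4])]
side6 [315.3 251.3] [315.  274.1] [([299, 255, 14, 38, 304], [307.1, 274.5]), ([314, 255, 18, 40, 519], [321.3, 275.5]), ([252, 279, 27, 41, 837], [266.7, 299.7]), ([345, 289, 29, 40, 879], [358.4, 307.4])]
```

```bash
python3 - <<'E'
from h import *
from cell import manip
prof=[(0,25),(6,26),(50,26),(80,14),(84,14)]; th=np.linspace(0,2*np.pi,90)
for k in("top6","side6","wrist6"):
    m=dict(np.load(f"pics/{k}.npz"))
    for dy in(-5,0,5):
        u=np.array([proj(m,[616.2+r*np.cos(t),53+dy+r*np.sin(t),55+z]) for z,r in prof for t in th]); print(k,dy,u.min(0).round(1),u.max(0).round(1))
E
```

```text
top6 -5 [271.1 212.5] [297.9 241.9]
top6 0 [268.7 212.4] [295.5 241.8]
top6 5 [266.2 212.3] [293.1 241.7]
side6 -5 [302.  245.6] [329.  292.7]
side6 0 [301.6 247.1] [328.7 294.4]
side6 5 [301.2 248.6] [328.4 296.1]
wrist6 -5 [261.1 256. ] [373.2 369.2]
wrist6 0 [262.9 246. ] [373.6 359.1]
wrist6 5 [264.6 234.1] [374.1 349.9]
```

Bottle is centred over the seat to about 1 mm in all views. Lowering, releasing and retreating.

```bash
python3 - <<'E'
from h import *
from cell import manip
R=tool(YAW,LEAN)@HALF; S=np.array([616.2,53.0,0])
P=lambda foot,back=0: cmd(S+[0,0,foot+36]+19*R[:,2]-back*np.r_[UX,0],R)
manip.movel(P(46),speed=25,force_limit=4)
hit=manip.movel(P(39),speed=8,force_limit=1.5)
foot=manip.get_position()[2]-P(0)[2]; print(hit,"foot",foot,manip.get_contact_force(),manip.get_time())
if 39<=foot<46:
    manip.set_gripper(66); manip.pause(.2); print(manip.get_opening(),manip.get_grasp_force())
    manip.movel(np.array(manip.get_position())-110*R[:,2],speed=70)
    manip.movel(np.array(manip.get_position())-80*R[:,2]+[0,0,40],speed=200)
    for k in("top","side"): np.savez(f"pics/{k}7.npz",**manip.snapshot(k))
    prof=[(0,25),(6,26),(50,26),(80,14),(84,14)]; th=np.linspace(0,2*np.pi,90)
    for k in("top7","side7"):
        m=dict(np.load(f"pics/{k}.npz")); p=m["pixels"].astype(int); u=np.array([proj(m,[616.2+r*np.cos(t),53+r*np.sin(t),42+z]) for z,r in prof for t in th]); c=proj(m,[*S[:2],84])
        print(k,u.min(0).round(1),u.max(0).round(1),[b[0] for b in blobs((p[...,0]>1.5*p[...,1])&(p[...,0]>50),100) if np.hypot(*(b[1]-c))<25])
print(manip.get_time())
E
```

```text
True foot 42.04157483604409 [ 0.67877149 -0.96040361  4.82823767] 28.075
65.60651213697074 0.0
top7 [269.2 213.9] [295.8 243. ] [[269, 215, 29, 28, 596]]
side7 [301.6 252.7] [328.5 299.5] [[299, 255, 15, 44, 309], [313, 255, 19, 45, 566]]
31.2667
```

```bash
python3 - <<'E'
from cell import manip
print(manip.get_dq(),manip.sign_off())
E
```

```text
the job is handed in; nothing more can be done
[ 0.09376516  0.06728582 -0.30649248  0.03842655  0.17231033 -0.1003943 ] None
```

The job is handed in at about 31 s: the large seat is at the pointer (last measured about 3 mm off), and in my last pictures the bottle stands upright in it, released, within a few mm of centre; no verdict came back.

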